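# Pack the cool carrier with the orange batch

## Task

Pack the cool carrier for the next lab: stand the blue cold brick in the carrier's rectangular bay, the orange-capped jar in its round well and the two orange-capped vials upright in the small square cells, one in each, then put the clear hood on squarely so that its rim sits down on the ledge all round. Set everything down rather than dropping it, and leave the blue-capped jar and the two blue-capped vials standing where they are.

Things in the scene. Friction and masses are not known exactly. Their poses are not given: they have to be found in the camera images.
- carrier_base: fixed white slab 164x248x18 mm; on it a grey block 124x208 mm up to 34 mm, leaving a ledge all round. Origin: centre of underside, y along the long side, z up. Pockets open at the top, floors 18 mm up: round well 66 across at x 0, y +62 (jar); bay 108 (x) by 48 (y) at x 0, y -8 (brick); two square cells 30x30 at x +33 and x -33, y -72 (vials).
- hood: clear cover, blue rim, open below, standing loose rim down. Outside 146x230 mm (x, y), inside 140x224 and 66 high, top at 69. Blue bar handle on top: 18 wide (x), 90 long (y), from 69 to 97 high. 0.2 to 0.3 kg, balanced. Origin: centre of the rim's lower edge, z up. Fits round the base's grey block with 8 mm play a side, either way round, and stands on the ledge, 18 mm up.
- cold_brick: solid blue rounded cold brick, white plug on top: 92 mm long (its x), 32 thick (its y), 46 tall, standing loose on its long narrow side; 0.13 to 0.25 kg. Origin: centre of its underside, z up. Goes into the base's bay the same way up, its x along the base's x, either way round; 30 mm then stand out.
- jar_orange: round screw-top sample jar with an orange cap, 48 mm across, 60 mm tall, standing upright loose on the worktop; 0.05 to 0.12 kg. Origin: centre of its underside, z up. Goes into the carrier's round well.
- vial_orange_1: screw-cap cryovial with an orange cap, standing upright loose on the worktop: clear body 11 mm across, cap 13 mm across from 34 mm up to the top at 47 mm; flat foot, tips easily; 12 g. Origin: centre of its underside, z up. Goes into the carrier; the two orange-capped vials are equals and either may take either small cell.
- vial_orange_2: screw-cap cryovial with an orange cap, standing upright loose on the worktop: clear body 11 mm across, cap 13 mm across from 34 mm up to the top at 47 mm; flat foot, tips easily; 12 g. Origin: centre of its underside, z up. Goes into the carrier; the two orange-capped vials are equals and either may take either small cell.
- jar_blue: round screw-top sample jar with a blue cap, 48 mm across, 60 mm tall, standing upright loose on the worktop; 0.05 to 0.12 kg. Origin: centre of its underside, z up. Belongs to another batch: stays where it stands.
- vial_blue_1: screw-cap cryovial with a blue cap, standing upright loose on the worktop: clear body 11 mm across, cap 13 mm across from 34 mm up to the top at 47 mm; flat foot, tips easily; 12 g. Origin: centre of its underside, z up. Belongs to another batch: stays where it stands.
- vial_blue_2: screw-cap cryovial with a blue cap, standing upright loose on the worktop: clear body 11 mm across, cap 13 mm across from 34 mm up to the top at 47 mm; flat foot, tips easily; 12 g. Origin: centre of its underside, z up. Belongs to another batch: stays where it stands.
Not all that is in view belongs to the job. What is shaped like the jar_orange but turquoise or yellow is not meant.

How it is judged:
By the outcome, as a careful person would: the job done as asked, in the order asked, and still so for the second after the job is handed in, with the robot touching nothing.
It also fails if it takes over 115 s, if anything falls off the work surface, if the arm or the gripper's body presses on something with over 40 N, if the wrist force passes 120 N, or if a joint passes its speed limit or range.

## Robot

A 6-joint arm with a two-finger parallel gripper is mounted at the origin on the work surface; the furniture and walls round the work are solid. World frame = base frame: x ahead of the robot, y to its left, z up, the work surface at z = 0. Lengths are in m, angles in rad, forces in N, time in s.
With the tool pointing down it reaches from about 0.375 to 0.825 m from the base axis. Payload 5.5 kg.
Tool frame: the origin (TCP) lies at the very end of the fingers, on their centre line; the grasp point (between the pads) lies 19 mm behind it; z points along the fingers, y is the line along which they close (so a half turn about z gives the same grasp; the last joint's range is limited). The gripper opens to 85 mm and grips with 20 to 120 N. Pads are 22 mm wide; open, the fingers measure 114 mm over their backs; the gripper's body (76 mm by 85 mm) begins 54 mm behind the grasp point. The pads swing forward as they close: fully open they stand 13 mm farther back than shut.
Start: joints at [1.12, 0.314, -0.047, 1.21, 0, 1.571], TCP at [0.261, 0.54, 0.231] pointing down, gripper open.
Joint ranges: [-2.67, 2.67], [-0.69, 1.73], [-1.03, 1.25], [-2.08, 2.16], [-1.42, 1.45], [-3.14, 3.14]. Speed limits (rad/s): [2.39, 2.39, 3.01, 3.14, 3.14, 3.14].

## Interface

Orientations are given as a unit quaternion [x, y, z, w].
In Python, from rig import env gives the robot as it stands.
- The arm moves only by the tool apply_moves, never from a script. Its argument "commands" is a list of rows, each an object of numbers: "grip": the opening, from 0 (shut) to 1 (fully open); "x", "y", "z": the shift along the world's x, y, z in m; "twist": the turn about the world's z in rad. A call has 1 to 10 rows; each row shifts and turns the commanded pose from where the row before left it; what a row does not reach is not made up. A row lasts 1/8 s, in which the tool goes at most 62.5 mm and 10.7 degrees, less where a joint would pass 70% of its speed; a pose out of reach is approached as far as the arm can. A call is refused whole if a number of a shift passes 0.0625 or a number of a turn 0.188, either way. A call with a gripper value outside its range is refused whole. The fingers move at their own pace and stop on an object; "squeeze" is the grip in N (left out, the last holds). Time passes only in rows, so rows that do not move let the fingers close. It gives the time, the measured TCP pose, the force, the opening and the grip force at its end, in the units of the state.
- env.sense(): the state, without advancing time (a new reading comes with each control period).
- env.camera(name): name is "side" or "top"; returns the picture (480x640x3 uint8, blue, green, red); there is no depth.
- env.camera_model(name): a dict with "mtx" (3x3 intrinsics, pixels), "k1" (the pictures are not rectified: a ray, as slopes to the right and down, at radius r is drawn at 1 + k1 r^2 times it, then the intrinsics apply), "R" (3x3) and "t" (3): a world point X has camera coordinates R X + t. Camera axes: x right, y down, z forward; pixel columns grow to the right and rows downward; lengths in m; the calibration is good to about 2 mm. A picture is of the moment at which its call begins. camera_model takes no time and is no camera call.
- env.finish_job(): hands the job in; it is judged then, once.
The state is a dict: "time_s": time; "q": joint angles; "qvel": joint speeds; "joint_efforts": joint torques, N m; "eef_pos": TCP position; "tcp_rot": TCP orientation; "force": force on the tool from outside, world axes, zero at the start; "torque": the same for the moment, N m; "width": opening from 0.0 (shut) to 1.0 (fully open); "grasp_force": force on a finger pad.
Only numpy, scipy, OpenCV 4.12 (cv2) and the standard library are available. Lean on these libraries where they do the work, as an engineer would, in place of code of your own. Each camera call takes 0.05 s, during which the arm holds its last target. There are 200 camera calls.

## Working session

There is one attempt and no reset: what is moved stays moved. The work goes in short steps, Python scripts to look and compute and a tool call to move; the robot and the scene stay as the last step left them, time stands still between calls to the robot, and variables do not carry over. Pictures are saved under pics/ and viewed, at most 14 in all, crops included, and the job is handed in when it is done.

Besides the shell and the picture viewer there is one more tool, called after "Call:" in YAML: its name, and indented under it one key for each argument. apply_moves: Moves the arm, as the interface text tells. Its arguments: {"type":"object","properties":{"commands":{"type":"array","items":{"type":"object","properties":{"grip":{"type":"number"},"x":{"type":"number"},"y":{"type":"number"},"z":{"type":"number"},"twist":{"type":"number"}}}},"squeeze":{"type":"number"}},"required":["commands"]}

```bash
ls; mkdir -p pics; cat > h.py <<'E'
import numpy as np, cv2
from rig import env
def px(name,pts):
    m=env.camera_model(name);P=np.atleast_2d(pts)@np.array(m['R']).T+np.array(m['t']);s=P[:,:2]/P[:,2:]
    r2=(s**2).sum(1,keepdims=True);s=s*(1+m['k1']*r2);K=np.array(m['mtx']);return s@K[:2,:2].T+K[:2,2]
def world(name,uv,z):
    m=env.camera_model(name);K=np.array(m['mtx']);R=np.array(m['R']);t=np.array(m['t'])
    d=(np.atleast_2d(uv)-K[:2,2])@np.linalg.inv(K[:2,:2]).T;s=d.copy()
    for _ in range(20): s=d/(1+m['k1']*(s**2).sum(1,keepdims=True))
    D=np.c_[s,np.ones(len(s))]@R; C=-R.T@t; return C+D*((z-C[2])/D[:,2])[:,None]
E
python3 - <<'E'
from h import *
for n in('top','side'):
    cv2.imwrite(f'pics/{n}0.png',env.camera(n)); m=env.camera_model(n); print(n,-np.array(m['R']).T@m['t'],m['k1'],m['mtx'])
s=env.sense();print(s['eef_pos'],s['tcp_rot'],s['width'],s['force'])
E
```

```text
pics
top [ 0.34778732 -0.00548316  1.08676565] -0.09035919729635562 [[484.83469068   0.         325.31027065]
 [  0.         484.83469068 233.82255558]
 [  0.           0.           1.        ]]
side [ 0.25669989 -0.67675508  0.47910132] -0.07038954936899977 [[472.34685607   0.         312.78532451]
 [  0.         472.34685607 227.14374699]
 [  0.           0.           1.        ]]
[0.26116203 0.53960302 0.23053289] [ 2.23477204e-01  9.74708858e-01 -7.41538976e-04 -1.79770682e-04] 1.0003753332996972 [ 0.32952909 -0.16389527  0.19034043]
```

View pics/top0.png

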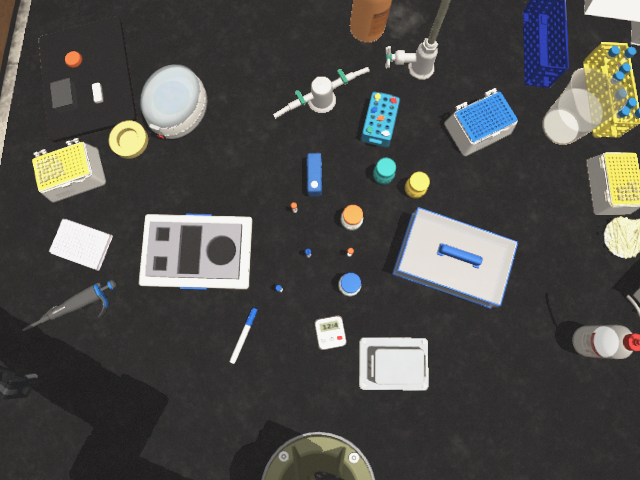

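View pics/side0.png

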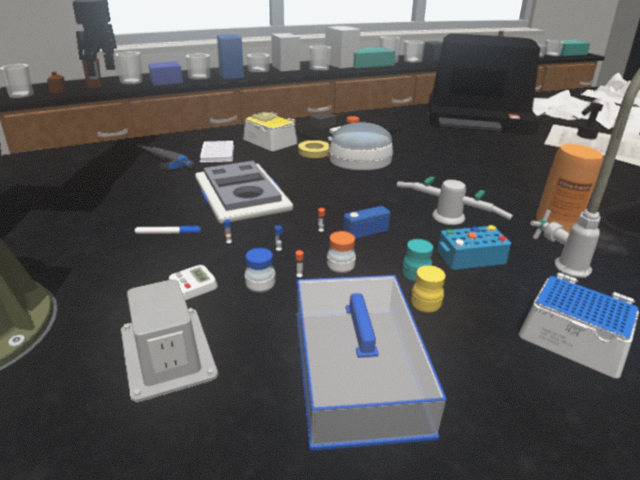

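The top view shows the carrier at about (195,251) with its well to the right. The orange jar is at (352,217), the orange vials at (294,208) and (350,252), the brick at (315,174) and the hood at (456,257). I'll enlarge the top view.

```bash
python3 - <<'E'
from h import *
i=cv2.imread('pics/top0.png')
cv2.imwrite('pics/c1.png',cv2.resize(i[200:300,130:263],None,fx=6,fy=6,interpolation=cv2.INTER_CUBIC))
cv2.imwrite('pics/c2.png',cv2.resize(i[145:302,270:430],None,fx=3.8,fy=3.8,interpolation=cv2.INTER_CUBIC)[:600])
cv2.imwrite('pics/c3.png',cv2.resize(i[203:313,385:530],None,fx=5.4,fy=5.4,interpolation=cv2.INTER_CUBIC))
E
```

```text
(no output)
```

View pics/c1.png

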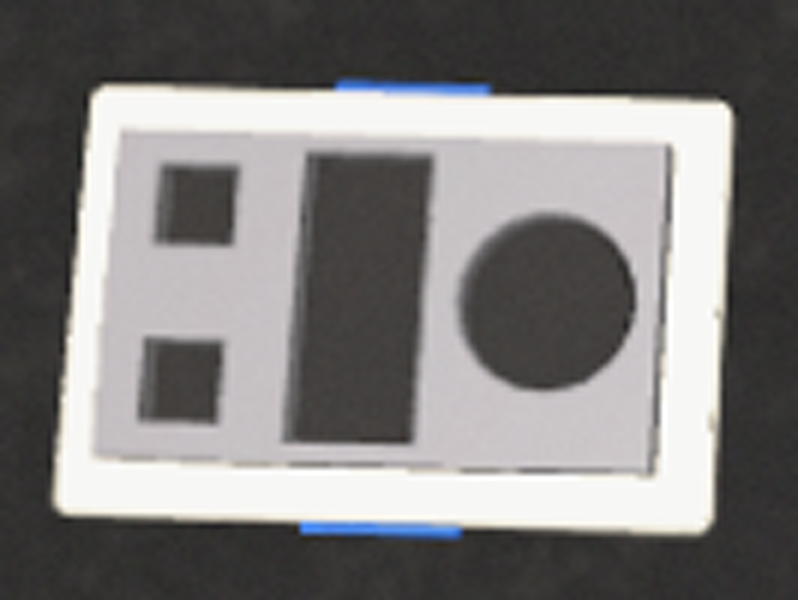

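View pics/c2.png

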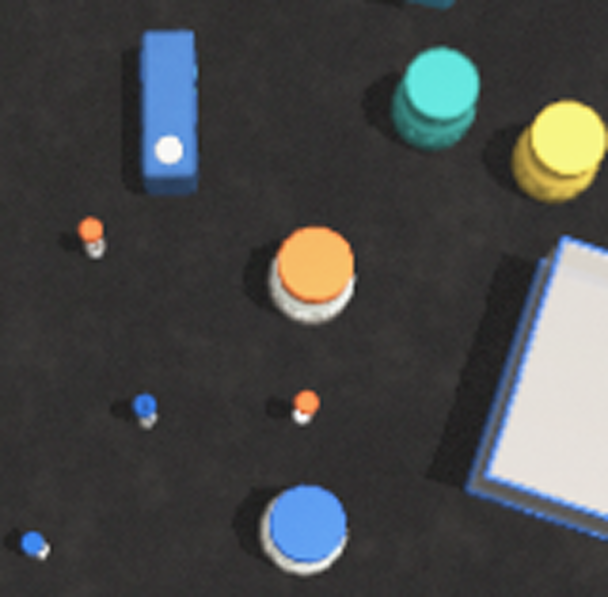

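View pics/c3.png

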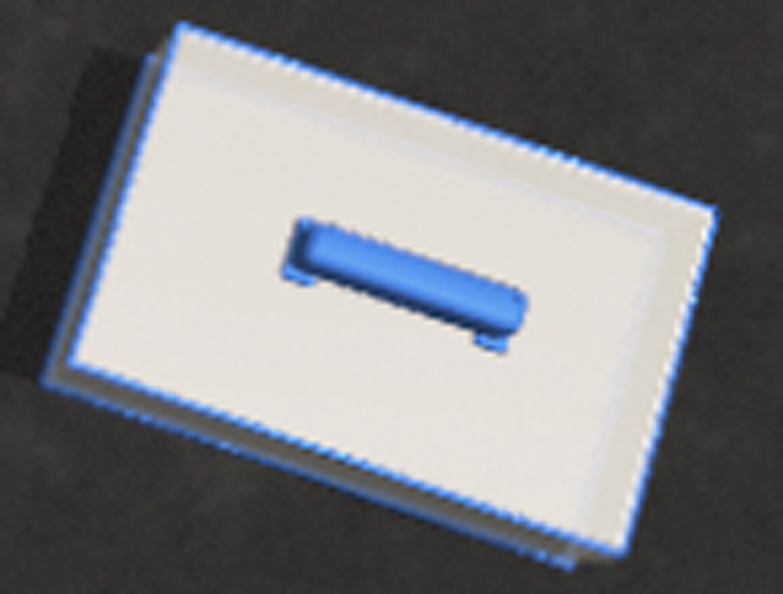

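c1 shows the block, its well at (547,301) and the cells. c2 shows the brick's top face (143..195, 31..178) and the caps. c3 shows the hood's top corners (180,25), (716,212), (626,553) and (72,362). Next I'll convert these to world positions.

```bash
cat >> h.py <<'E'
def cw(uv,f,off,z,n='top'): return world(n,(np.atleast_2d(uv)+.5)/f-.5+np.array(off),z)
E
python3 - <<'E'
from h import *
np.set_printoptions(precision=4,suppress=True)
def rect(name,c,f,off,z):
    w=cw(np.array(c,float),f,off,z)[:,:2]; e=np.roll(w,-1,0)-w
    print(name,'ctr',w.mean(0),'sides',np.linalg.norm(e,axis=1),'ang',np.degrees(np.arctan2(e[:,1],e[:,0]))); return w
c1=(6,(130,200));c2=(3.8,(270,145));c3=(5.4,(385,203))
rect('slab',[(91,85),(735,100),(713,536),(53,517)],*c1,.018)
rect('block',[(121,130),(671,146),(652,473),(95,456)],*c1,.034)
rect('bay',[(306,152),(434,155),(413,442),(284,441)],*c1,.034)
rect('cellA',[(162,163),(240,166),(234,244),(155,243)],*c1,.034)
rect('cellB',[(145,338),(223,341),(217,423),(138,420)],*c1,.034)
print('well',cw((547,301),*c1,.034), cw([(458,301),(636,301)],*c1,.034))
rect('brick',[(143,31),(194,30),(196,178),(143,178)],*c2,.046)
for n,p,z in[('v1',(91,231),.047),('v2',(306,403),.047),('jo',(316,264),.06),('jb',(308,523),.06),('vb1',(145,406),.047),('vb2',(33,544),.047),('turq',(442,83),.06)]: print(n,cw(p,*c2,z))
rect('hoodtop',[(180,25),(716,212),(626,553),(70,364)],*c3,.069)
print('rim',cw([(150,55),(45,384),(574,567)],*c3,0))
rect('handle',[(302,217),(526,290),(518,334),(300,262)],*c3,.097)
E
```

```text
slab ctr [0.5074 0.2831] sides [0.2474 0.164  0.247  0.1645] ang [-90.3382 179.7868  89.773   -0.0763]
block ctr [0.5075 0.2835] sides [0.2077 0.1214 0.2061 0.1223] ang [-90.6293 179.5779  89.6183   0.2885]
bay ctr [0.5086 0.2924] sides [0.0483 0.1069 0.0478 0.1079] ang [-90.2882 179.5627  90.8932  -0.1565]
cellA ctr [0.542  0.3557] sides [0.0297 0.0295 0.0299 0.0303] ang [ -91.1348 -179.8679   90.4342   -0.19  ]
cellB ctr [0.4759 0.3568] sides [0.0294 0.0303 0.0296 0.0304] ang [ -90.9076 -179.8513   89.2262   -0.2917]
well [[0.5083 0.2225 0.034 ]] [[0.5076 0.2555 0.034 ]
 [0.5089 0.1896 0.034 ]]
brick ctr [0.6871 0.0205] sides [0.0304 0.0914 0.031  0.0908] ang [ -87.6905 -178.0966   91.1178    1.5025]
v1 [[0.6085 0.064  0.047 ]]
v2 [[ 0.5098 -0.0618  0.047 ]]
jo [[ 0.5883 -0.0661  0.06  ]]
jb [[ 0.4401 -0.0629  0.06  ]]
vb1 [[0.5063 0.03   0.047 ]]
vb2 [[0.4264 0.0912 0.047 ]]
turq [[ 0.6985 -0.1392  0.06  ]]
hoodtop ctr [ 0.4999 -0.2928] sides [0.2279 0.1428 0.2299 0.1449] ang [-108.4947  162.4172   72.0242  -18.3822]
rim [[ 0.6083 -0.2075  0.    ]
 [ 0.4664 -0.1613  0.    ]
 [ 0.3932 -0.3829  0.    ]]
handle ctr [ 0.4999 -0.2898] sides [0.091  0.0176 0.0884 0.0176] ang [-107.2551  167.4571   72.5168   -3.9683]
```

Call:
apply_moves:
  commands:
    - {"x": 0.0355, "y": -0.0433, "twist": 0.0477, "grip": 0.7}
    - {"x": 0.0355, "y": -0.0433, "twist": 0.0477}
    - {"x": 0.0355, "y": -0.0433, "twist": 0.0477}
    - {"x": 0.0355, "y": -0.0433, "twist": 0.0477}
    - {"x": 0.0355, "y": -0.0433, "twist": 0.0477}
    - {"x": 0.0355, "y": -0.0433, "twist": 0.0477}
    - {"x": 0.0355, "y": -0.0433, "twist": 0.0477}
    - {"x": 0.0355, "y": -0.0433, "twist": 0.0477}
    - {"x": 0.0355, "y": -0.0433, "twist": 0.0477}
    - {"x": 0.0355, "y": -0.0433, "twist": 0.0477}
  squeeze: 50

```text
schema error: expected keys grip, x, y, z, twist
```

Call:
apply_moves:
  commands:
    - {"x": 0.0355, "y": -0.0433, "z": 0, "twist": 0.0477, "grip": 0.7}
    - {"x": 0.0355, "y": -0.0433, "z": 0, "twist": 0.0477, "grip": 0.7}
    - {"x": 0.0355, "y": -0.0433, "z": 0, "twist": 0.0477, "grip": 0.7}
    - {"x": 0.0355, "y": -0.0433, "z": 0, "twist": 0.0477, "grip": 0.7}
    - {"x": 0.0355, "y": -0.0433, "z": 0, "twist": 0.0477, "grip": 0.7}
    - {"x": 0.0355, "y": -0.0433, "z": 0, "twist": 0.0477, "grip": 0.7}
    - {"x": 0.0355, "y": -0.0433, "z": 0, "twist": 0.0477, "grip": 0.7}
    - {"x": 0.0355, "y": -0.0433, "z": 0, "twist": 0.0477, "grip": 0.7}
    - {"x": 0.0355, "y": -0.0433, "z": 0, "twist": 0.0477, "grip": 0.7}
    - {"x": 0.0355, "y": -0.0433, "z": 0, "twist": 0.0477, "grip": 0.7}
  squeeze: 50

```text
time_s: 1.35
eef_pos: [0.6171, 0.1054, 0.2309]
tcp_rot: [-0.014, 1.0, 0.0, -0.0]
force: [0.9, 1.1, 0.3]
width: 0.7
grasp_force: 0.0
```

```bash
cat >> h.py <<'E'
def st():
    s=env.sense();q=s['tcp_rot'];a=(2*np.degrees(np.arctan2(q[1],q[0]))-90)%180
    print('t %.2f'%s['time_s'],'tcp',np.round(s['eef_pos'],4),'close',round(a,2),'q6 %.2f'%s['q'][5],'w %.3f gf %.1f'%(s['width'],s['grasp_force']),'F',np.round(s['force'],1))
E
python3 -c 'from h import *;st()'
```

```text
t 1.35 tcp [0.6171 0.1054 0.2309] close 91.58 q6 0.14 w 0.700 gf 0.0 F [0.9 1.1 0.3]
```

Call:
apply_moves:
  commands:
    - {"x": 0.035, "y": -0.0425, "z": 0, "twist": 0, "grip": 0.7}
    - {"x": 0.035, "y": -0.0425, "z": 0, "twist": 0, "grip": 0.7}
    - {"x": 0, "y": 0, "z": -0.05, "twist": 0, "grip": 0.7}
    - {"x": 0, "y": 0, "z": -0.05, "twist": 0, "grip": 0.7}
    - {"x": 0, "y": 0, "z": -0.05, "twist": 0, "grip": 0.7}
    - {"x": 0, "y": 0, "z": -0.035, "twist": 0, "grip": 0.7}
    - {"x": 0, "y": 0, "z": -0.019, "twist": 0, "grip": 0.7}
    - {"x": 0, "y": 0, "z": -0.01, "twist": 0, "grip": 0.7}
    - {"x": 0, "y": 0, "z": 0, "twist": 0, "grip": 0.2}
    - {"x": 0, "y": 0, "z": 0, "twist": 0, "grip": 0.2}

```text
time_s: 2.6
eef_pos: [0.6877, 0.0222, 0.0191]
tcp_rot: [-0.013, 1.0, 0.0, 0.001]
force: [0.6, 0.4, -1.1]
width: 0.364
grasp_force: 49.8
```

```bash
python3 -c 'from h import *;st()'
```

```text
t 2.60 tcp [0.6877 0.0222 0.0191] close 91.5 q6 0.01 w 0.364 gf 49.8 F [ 0.6  0.4 -1.1]
```

Call:
apply_moves:
  commands:
    - {"x": 0, "y": 0, "z": 0.03, "twist": 0, "grip": 0.2}
    - {"x": 0, "y": 0, "z": 0.05, "twist": 0, "grip": 0.2}
    - {"x": 0, "y": 0, "z": 0.05, "twist": 0, "grip": 0.2}
    - {"x": -0.03, "y": 0.045, "z": 0, "twist": -0.005, "grip": 0.2}
    - {"x": -0.03, "y": 0.045, "z": 0, "twist": -0.005, "grip": 0.2}
    - {"x": -0.03, "y": 0.045, "z": 0, "twist": -0.005, "grip": 0.2}
    - {"x": -0.03, "y": 0.045, "z": 0, "twist": -0.005, "grip": 0.2}
    - {"x": -0.03, "y": 0.045, "z": 0, "twist": -0.005, "grip": 0.2}
    - {"x": -0.03, "y": 0.045, "z": 0, "twist": -0.005, "grip": 0.2}
    - {"x": 0, "y": 0, "z": 0, "twist": 0, "grip": 0.2}

```text
time_s: 3.85
eef_pos: [0.5047, 0.2952, 0.1486]
tcp_rot: [-0.001, 1.0, 0.001, 0.001]
force: [0.1, -0.4, -1.2]
width: 0.369
grasp_force: 50.1
```

```bash
python3 - <<'E'
from h import *
st()
a=env.camera('side');cv2.imwrite('pics/s1.png',cv2.resize(a[130:280,130:350],None,fx=3.6,fy=3.6,interpolation=cv2.INTER_CUBIC))
E
```

```text
t 3.85 tcp [0.5047 0.2952 0.1486] close 90.09 q6 0.53 w 0.369 gf 50.1 F [ 0.1 -0.4 -1.2]
```

View pics/s1.png

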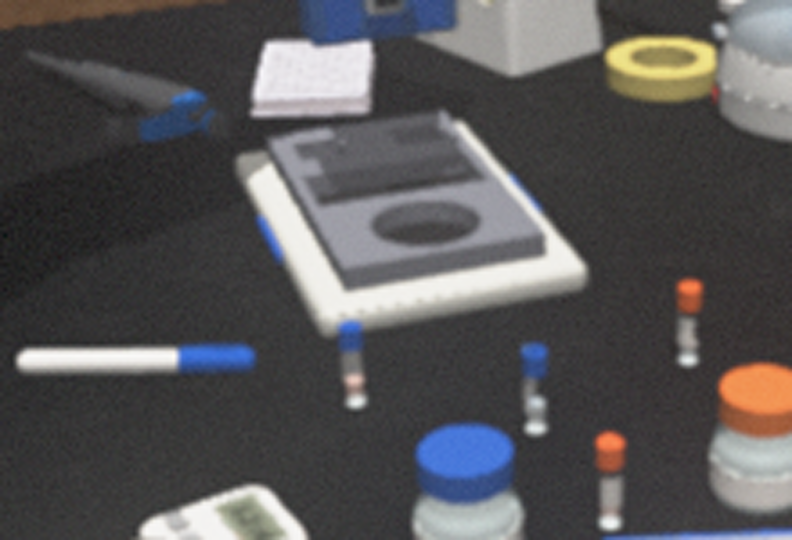

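The brick is held level above the carrier, with its bottom edge at crop (390,20), and everything else is undisturbed. I'll let it settle while lowering part way.

Call:
apply_moves:
  commands:
    - {"x": 0.002, "y": 0, "z": -0.03, "twist": 0, "grip": 0.2}
    - {"x": 0, "y": 0, "z": -0.03, "twist": 0, "grip": 0.2}
    - {"x": 0, "y": 0, "z": -0.015, "twist": 0, "grip": 0.2}
    - {"x": 0, "y": 0, "z": 0, "twist": 0, "grip": 0.2}
    - {"x": 0, "y": 0, "z": 0, "twist": 0, "grip": 0.2}

```text
time_s: 4.53
eef_pos: [0.5095, 0.2922, 0.0735]
tcp_rot: [0.002, 1.0, 0.0, 0.001]
force: [-0.2, 0.4, -0.7]
width: 0.369
grasp_force: 50.1
```

```bash
python3 -c 'from h import *;st()'
```

```text
t 4.53 tcp [0.5095 0.2922 0.0735] close 89.75 q6 0.53 w 0.369 gf 50.1 F [-0.2  0.4 -0.7]
```

Call:
apply_moves:
  commands:
    - {"x": -0.001, "y": 0, "z": -0.015, "twist": 0, "grip": 0.2}
    - {"x": 0, "y": 0, "z": -0.01, "twist": 0, "grip": 0.2}
    - {"x": 0, "y": 0, "z": -0.006, "twist": 0, "grip": 0.2}
    - {"x": 0, "y": 0, "z": -0.003, "twist": 0, "grip": 0.2}
    - {"x": 0, "y": 0, "z": -0.002, "twist": 0, "grip": 0.2}
    - {"x": 0, "y": 0, "z": 0, "twist": 0, "grip": 0.2}
    - {"x": 0, "y": 0, "z": 0, "twist": 0, "grip": 0.2}

```text
time_s: 5.4
eef_pos: [0.5074, 0.2921, 0.0367]
tcp_rot: [0.002, 1.0, 0.0, 0.0]
force: [-2.6, 0.4, 4.6]
width: 0.369
grasp_force: 50.7
```

```bash
python3 -c 'from h import *;st()'
```

```text
t 5.40 tcp [0.5074 0.2921 0.0367] close 89.79 q6 0.53 w 0.369 gf 50.7 F [-2.6  0.4  4.6]
```

Call:
apply_moves:
  commands:
    - {"x": 0, "y": 0, "z": 0, "twist": 0, "grip": 0.5}
    - {"x": 0, "y": 0, "z": 0, "twist": 0, "grip": 0.6}
    - {"x": 0, "y": 0, "z": 0.015, "twist": 0, "grip": 0.6}
    - {"x": 0, "y": 0, "z": 0.045, "twist": 0, "grip": 0.6}
    - {"x": 0, "y": 0, "z": 0.055, "twist": 0, "grip": 0.6}
  squeeze: 35

```text
time_s: 6.02
eef_pos: [0.5068, 0.2917, 0.1526]
tcp_rot: [0.002, 1.0, -0.0, -0.001]
force: [-0.0, 0.3, 0.4]
width: 0.598
grasp_force: 0.0
```

Call:
apply_moves:
  commands:
    - {"x": 0.008, "y": -0.0358, "z": 0, "twist": -0.157, "grip": 0.85}
    - {"x": 0.008, "y": -0.0358, "z": 0, "twist": -0.157, "grip": 0.85}
    - {"x": 0.008, "y": -0.0358, "z": 0, "twist": -0.157, "grip": 0.85}
    - {"x": 0.008, "y": -0.0358, "z": 0, "twist": -0.157, "grip": 0.85}
    - {"x": 0.008, "y": -0.0358, "z": 0, "twist": -0.157, "grip": 0.85}
    - {"x": 0.008, "y": -0.0358, "z": 0, "twist": -0.157, "grip": 0.85}
    - {"x": 0.008, "y": -0.0358, "z": 0, "twist": -0.157, "grip": 0.85}
    - {"x": 0.008, "y": -0.0358, "z": 0, "twist": -0.157, "grip": 0.85}
    - {"x": 0.008, "y": -0.0358, "z": 0, "twist": -0.157, "grip": 0.85}
    - {"x": 0.008, "y": -0.0358, "z": 0, "twist": -0.157, "grip": 0.85}

```text
time_s: 7.28
eef_pos: [0.588, -0.0672, 0.1525]
tcp_rot: [0.71, 0.704, 0.0, 0.001]
force: [0.2, 0.5, 0.8]
width: 0.85
grasp_force: 0.0
```

Call:
apply_moves:
  commands:
    - {"x": 0, "y": 0, "z": 0, "twist": 0, "grip": 0.85}
    - {"x": 0, "y": 0, "z": 0, "twist": 0, "grip": 0.85}

```text
time_s: 7.52
eef_pos: [0.5874, -0.0656, 0.1519]
tcp_rot: [0.708, 0.706, 0.0, -0.0]
force: [-0.4, 0.5, 0.6]
width: 0.854
grasp_force: 0.0
```

```bash
python3 - <<'E'
from h import *
st()
a=env.camera('side');cv2.imwrite('pics/s2.png',cv2.resize(a[120:320,150:420],None,fx=2.9,fy=2.9,interpolation=cv2.INTER_CUBIC))
E
```

```text
t 7.53 tcp [ 0.5874 -0.0656  0.1519] close 179.89 q6 1.46 w 0.854 gf 0.0 F [-0.4  0.5  0.6]
```

View pics/s2.png

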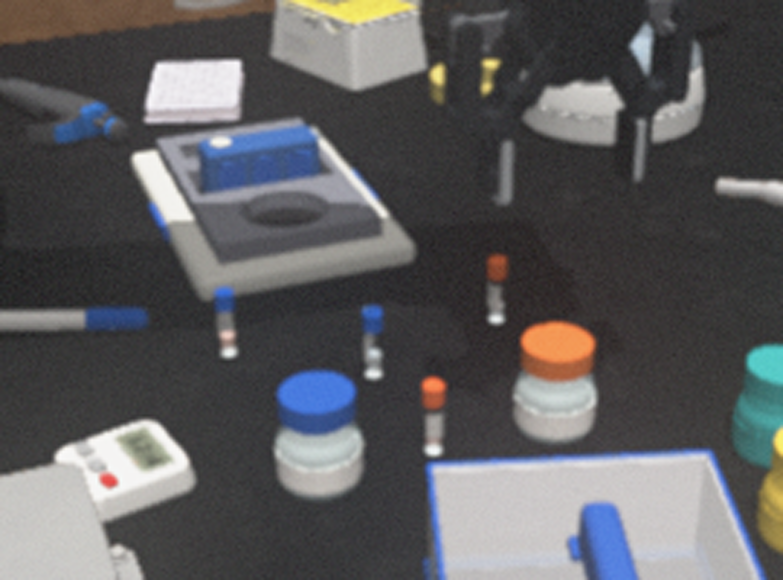

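The brick is seated in the bay at crop (260,160). The jar's cap is a clean cylinder, so I'll grip it there.

Call:
apply_moves:
  commands:
    - {"x": 0, "y": 0, "z": -0.045, "twist": 0, "grip": 0.85}
    - {"x": 0, "y": 0, "z": -0.04, "twist": 0, "grip": 0.85}
    - {"x": 0, "y": 0, "z": -0.025, "twist": 0, "grip": 0.85}
    - {"x": 0, "y": 0, "z": -0.012, "twist": 0, "grip": 0.85}
    - {"x": 0, "y": 0, "z": 0, "twist": 0, "grip": 0.7}
    - {"x": 0, "y": 0, "z": 0, "twist": 0, "grip": 0.4}
    - {"x": 0, "y": 0, "z": 0, "twist": 0, "grip": 0.4}
    - {"x": 0, "y": 0, "z": 0, "twist": 0, "grip": 0.4}

```text
time_s: 8.57
eef_pos: [0.5888, -0.0659, 0.0308]
tcp_rot: [0.708, 0.706, 0.001, 0.001]
force: [0.9, 0.2, 6.1]
width: 0.495
grasp_force: 35.9
```

```bash
python3 -c 'from h import *;st()'
```

```text
t 8.57 tcp [ 0.5888 -0.0659  0.0308] close 179.83 q6 1.46 w 0.495 gf 35.9 F [0.9 0.2 6.1]
```

Call:
apply_moves:
  commands:
    - {"x": 0, "y": 0, "z": 0.02, "twist": 0, "grip": 0.4}
    - {"x": 0, "y": 0, "z": 0.04, "twist": 0, "grip": 0.4}
    - {"x": 0, "y": 0, "z": 0.05, "twist": 0, "grip": 0.4}
    - {"x": -0.0115, "y": 0.0411, "z": 0, "twist": 0, "grip": 0.4}
    - {"x": -0.0115, "y": 0.0411, "z": 0, "twist": 0, "grip": 0.4}
    - {"x": -0.0115, "y": 0.0411, "z": 0, "twist": 0, "grip": 0.4}
    - {"x": -0.0115, "y": 0.0411, "z": 0, "twist": 0, "grip": 0.4}
    - {"x": -0.0115, "y": 0.0411, "z": 0, "twist": 0, "grip": 0.4}
    - {"x": -0.0115, "y": 0.0411, "z": 0, "twist": 0, "grip": 0.4}
    - {"x": -0.0115, "y": 0.0411, "z": 0, "twist": 0, "grip": 0.4}

```text
time_s: 9.82
eef_pos: [0.5063, 0.2228, 0.1395]
tcp_rot: [0.708, 0.706, 0.0, 0.0]
force: [0.2, -0.3, -0.6]
width: 0.493
grasp_force: 35.4
```

Call:
apply_moves:
  commands:
    - {"x": 0, "y": 0, "z": 0, "twist": 0, "grip": 0.4}
    - {"x": 0, "y": 0, "z": -0.03, "twist": 0, "grip": 0.4}
    - {"x": 0, "y": 0, "z": -0.03, "twist": 0, "grip": 0.4}
    - {"x": 0, "y": 0, "z": 0, "twist": 0, "grip": 0.4}
    - {"x": 0, "y": 0, "z": 0, "twist": 0, "grip": 0.4}

```text
time_s: 10.45
eef_pos: [0.5076, 0.2213, 0.0802]
tcp_rot: [0.708, 0.706, 0.0, 0.0]
force: [0.3, 0.5, -0.9]
width: 0.492
grasp_force: 35.4
```

```bash
python3 -c 'from h import *;st()'
```

```text
t 10.45 tcp [0.5076 0.2213 0.0802] close 179.78 q6 1.99 w 0.492 gf 35.4 F [ 0.3  0.5 -0.9]
```

Centred on the well, so I'll lower 31 mm.

Call:
apply_moves:
  commands:
    - {"x": 0, "y": 0, "z": -0.015, "twist": 0, "grip": 0.4}
    - {"x": 0, "y": 0, "z": -0.008, "twist": 0, "grip": 0.4}
    - {"x": 0, "y": 0, "z": -0.005, "twist": 0, "grip": 0.4}
    - {"x": 0, "y": 0, "z": -0.003, "twist": 0, "grip": 0.4}
    - {"x": 0, "y": 0, "z": -0.0015, "twist": 0, "grip": 0.4}
    - {"x": 0, "y": 0, "z": 0, "twist": 0, "grip": 0.4}

```text
time_s: 11.2
eef_pos: [0.5067, 0.2217, 0.0487]
tcp_rot: [0.708, 0.706, 0.0, -0.0]
force: [-7.5, -3.5, 18.1]
width: 0.497
grasp_force: 37.6
```

```bash
python3 -c 'from h import *;st()'
```

```text
t 11.20 tcp [0.5067 0.2217 0.0487] close 179.84 q6 1.99 w 0.497 gf 37.6 F [-7.5 -3.5 18.1]
```

Call:
apply_moves:
  commands:
    - {"x": 0, "y": 0, "z": 0.001, "twist": 0, "grip": 0.55}
    - {"x": 0, "y": 0, "z": 0, "twist": 0, "grip": 0.7}
    - {"x": 0, "y": 0, "z": 0.015, "twist": 0, "grip": 0.7}
    - {"x": 0, "y": 0, "z": 0.04, "twist": 0, "grip": 0.7}
    - {"x": 0, "y": 0, "z": 0.04, "twist": 0, "grip": 0.7}
    - {"x": 0.0253, "y": -0.0394, "z": 0, "twist": 0, "grip": 0.45}
    - {"x": 0.0253, "y": -0.0394, "z": 0, "twist": 0, "grip": 0.4}
    - {"x": 0.0253, "y": -0.0394, "z": 0, "twist": 0, "grip": 0.4}
    - {"x": 0.0253, "y": -0.0394, "z": 0, "twist": 0, "grip": 0.4}
    - {"x": 0, "y": 0, "z": 0, "twist": 0, "grip": 0.4}
  squeeze: 20

```text
time_s: 12.45
eef_pos: [0.6099, 0.0615, 0.1435]
tcp_rot: [0.71, 0.705, 0.0, 0.001]
force: [0.8, -0.0, 0.3]
width: 0.4
grasp_force: 0.0
```

Call:
apply_moves:
  commands:
    - {"x": 0, "y": 0, "z": -0.03, "twist": 0, "grip": 0.4}
    - {"x": 0, "y": 0, "z": -0.03, "twist": 0, "grip": 0.4}
    - {"x": 0, "y": 0, "z": 0, "twist": 0, "grip": 0.4}
    - {"x": 0, "y": 0, "z": 0, "twist": 0, "grip": 0.4}

```text
time_s: 12.95
eef_pos: [0.6085, 0.0648, 0.0841]
tcp_rot: [0.708, 0.706, 0.0, 0.0]
force: [0.5, 0.5, -0.1]
width: 0.399
grasp_force: 0.0
```

```bash
python3 - <<'E'
from h import *
st()
a=env.camera('side');cv2.imwrite('pics/s3.png',cv2.resize(a[120:320,150:420],None,fx=2.9,fy=2.9,interpolation=cv2.INTER_CUBIC))
E
```

```text
t 12.95 tcp [0.6085 0.0648 0.0841] close 179.87 q6 1.68 w 0.399 gf 0.0 F [ 0.5  0.5 -0.1]
```

View pics/s3.png

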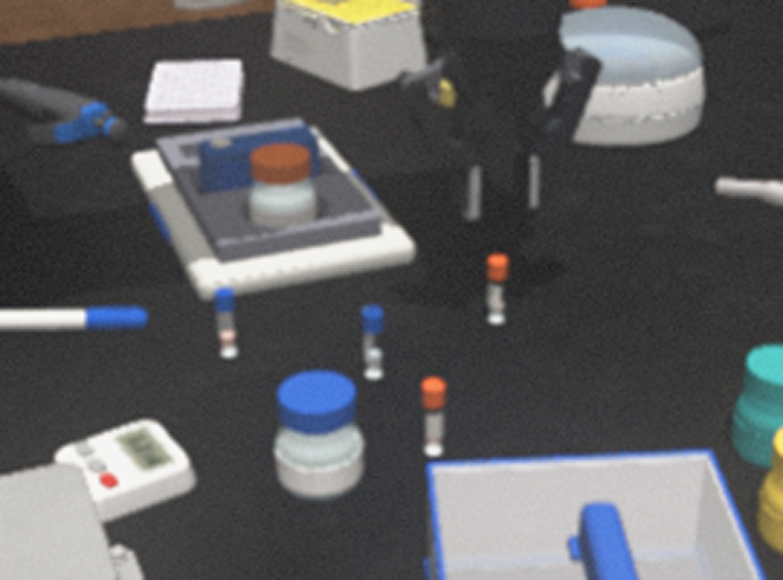

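The jar stands in its well at crop (282,185), and the fingers bracket the vial below, whose cap is at (498,265).

Call:
apply_moves:
  commands:
    - {"x": 0, "y": 0, "z": -0.025, "twist": 0, "grip": 0.4}
    - {"x": 0, "y": 0, "z": -0.02, "twist": 0, "grip": 0.4}
    - {"x": 0, "y": 0, "z": -0.012, "twist": 0, "grip": 0.4}
    - {"x": 0, "y": 0, "z": -0.006, "twist": 0, "grip": 0.4}
    - {"x": 0, "y": 0, "z": 0, "twist": 0, "grip": 0.3}
    - {"x": 0, "y": 0, "z": 0, "twist": 0, "grip": 0.22}
    - {"x": 0, "y": 0, "z": 0, "twist": 0, "grip": 0.1}
    - {"x": 0, "y": 0, "z": 0, "twist": 0, "grip": 0.05}
    - {"x": 0, "y": 0, "z": 0, "twist": 0, "grip": 0.05}

```text
time_s: 14.12
eef_pos: [0.6087, 0.0642, 0.0204]
tcp_rot: [0.708, 0.706, 0.0, 0.0]
force: [0.9, 1.0, 5.0]
width: 0.144
grasp_force: 19.6
```

```bash
python3 -c 'from h import *;st()'
```

```text
t 14.12 tcp [0.6087 0.0642 0.0204] close 179.83 q6 1.68 w 0.144 gf 19.6 F [0.9 1.  5. ]
```

Call:
apply_moves:
  commands:
    - {"x": 0, "y": 0, "z": 0.02, "twist": 0, "grip": 0.05}
    - {"x": 0, "y": 0, "z": 0.05, "twist": 0, "grip": 0.05}
    - {"x": 0, "y": 0, "z": 0.05, "twist": 0, "grip": 0.05}
    - {"x": -0.0097, "y": 0.0416, "z": 0, "twist": 0, "grip": 0.05}
    - {"x": -0.0097, "y": 0.0416, "z": 0, "twist": 0, "grip": 0.05}
    - {"x": -0.0097, "y": 0.0416, "z": 0, "twist": 0, "grip": 0.05}
    - {"x": -0.0097, "y": 0.0416, "z": 0, "twist": 0, "grip": 0.05}
    - {"x": -0.0097, "y": 0.0416, "z": 0, "twist": 0, "grip": 0.05}
    - {"x": -0.0097, "y": 0.0416, "z": 0, "twist": 0, "grip": 0.05}
    - {"x": -0.0097, "y": 0.0416, "z": 0, "twist": 0, "grip": 0.05}

```text
time_s: 15.38
eef_pos: [0.5395, 0.3565, 0.1395]
tcp_rot: [0.708, 0.706, -0.0, -0.0]
force: [1.3, -0.2, 0.5]
width: 0.142
grasp_force: 19.5
```

Call:
apply_moves:
  commands:
    - {"x": 0, "y": 0, "z": 0, "twist": 0, "grip": 0.05}
    - {"x": 0, "y": 0, "z": -0.03, "twist": 0, "grip": 0.05}
    - {"x": 0, "y": 0, "z": -0.03, "twist": 0, "grip": 0.05}
    - {"x": 0, "y": 0, "z": 0, "twist": 0, "grip": 0.05}
    - {"x": 0, "y": 0, "z": 0, "twist": 0, "grip": 0.05}

```text
time_s: 16.0
eef_pos: [0.5408, 0.3549, 0.0807]
tcp_rot: [0.708, 0.706, 0.0, 0.0]
force: [-0.7, 0.4, 0.4]
width: 0.137
grasp_force: 19.5
```

```bash
python3 - <<'E'
from h import *
st()
a=env.camera('side');cv2.imwrite('pics/s4.png',cv2.resize(a[120:230,170:320],None,fx=5,fy=5,interpolation=cv2.INTER_CUBIC))
E
```

```text
t 16.00 tcp [0.5408 0.3549 0.0807] close 179.79 q6 2.16 w 0.137 gf 19.5 F [-0.7  0.4  0.4]
```

View pics/s4.png

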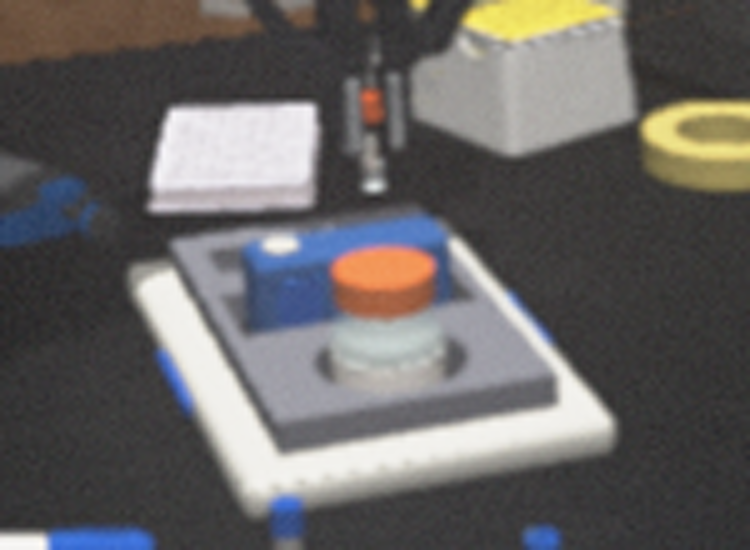

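```bash
python3 - <<'E'
from h import *
for z in(.05,.056,.0603,.065): print(z,(px('side',[[.5408,.3549,z]])-[170,120]+.5)*5-.5)
for z in(.0603+.034,.0603+.0405,.0603+.047): print(z,(px('side',[[.5408,.3549,z]])-[170,120]+.5)*5-.5)
E
```

```text
0.05 [[378.15854116 206.95293002]]
0.056 [[377.46820207 195.25219524]]
0.0603 [[376.97203263 186.83065684]]
0.065 [[376.42834563 177.591173  ]]
0.0943 [[373.00691567 119.16903811]]
0.1008 [[372.24041528 106.01402582]]
0.1073 [[371.47120389  92.78753278]]
```

The vial hangs straight at the expected height, with its foot at crop (373,187) against 187 predicted. Lowering 42 mm.

Call:
apply_moves:
  commands:
    - {"x": 0, "y": 0.001, "z": -0.02, "twist": 0, "grip": 0.05}
    - {"x": 0, "y": 0, "z": -0.01, "twist": 0, "grip": 0.05}
    - {"x": 0, "y": 0, "z": -0.006, "twist": 0, "grip": 0.05}
    - {"x": 0, "y": 0, "z": -0.004, "twist": 0, "grip": 0.05}
    - {"x": 0, "y": 0, "z": -0.0015, "twist": 0, "grip": 0.05}
    - {"x": 0, "y": 0, "z": 0, "twist": 0, "grip": 0.05}
    - {"x": 0, "y": 0, "z": 0, "twist": 0, "grip": 0.05}

```text
time_s: 16.92
eef_pos: [0.5404, 0.3565, 0.0386]
tcp_rot: [0.708, 0.706, 0.0, 0.0]
force: [0.5, 0.1, 0.4]
width: 0.134
grasp_force: 19.5
```

```bash
python3 -c 'from h import *;st()'
```

```text
t 16.93 tcp [0.5404 0.3565 0.0386] close 179.83 q6 2.16 w 0.134 gf 19.5 F [0.5 0.1 0.4]
```

Call:
apply_moves:
  commands:
    - {"x": 0, "y": 0, "z": -0.0008, "twist": 0, "grip": 0.05}
    - {"x": 0, "y": 0, "z": -0.0008, "twist": 0, "grip": 0.05}
    - {"x": 0, "y": 0, "z": 0, "twist": 0, "grip": 0.05}

```text
time_s: 17.3
eef_pos: [0.5409, 0.357, 0.0383]
tcp_rot: [0.708, 0.706, 0.001, 0.0]
force: [-2.2, 0.2, 9.5]
width: 0.14
grasp_force: 20.0
```

Call:
apply_moves:
  commands:
    - {"x": 0, "y": 0, "z": 0.0008, "twist": 0, "grip": 0.05}
    - {"x": 0, "y": 0, "z": 0, "twist": 0, "grip": 0.2}
    - {"x": 0, "y": 0, "z": 0, "twist": 0, "grip": 0.35}
    - {"x": 0, "y": 0, "z": 0.015, "twist": 0, "grip": 0.4}
    - {"x": 0, "y": 0, "z": 0.04, "twist": 0, "grip": 0.4}
    - {"x": 0, "y": 0, "z": 0.05, "twist": 0, "grip": 0.4}
    - {"x": -0.0039, "y": -0.0523, "z": 0, "twist": 0, "grip": 0.4}
    - {"x": -0.0039, "y": -0.0523, "z": 0, "twist": 0, "grip": 0.4}
    - {"x": -0.0039, "y": -0.0523, "z": 0, "twist": 0, "grip": 0.4}
    - {"x": -0.0039, "y": -0.0523, "z": 0, "twist": 0, "grip": 0.4}

```text
time_s: 18.55
eef_pos: [0.5247, 0.1457, 0.1437]
tcp_rot: [0.708, 0.706, 0.001, 0.0]
force: [0.5, -0.2, 0.4]
width: 0.401
grasp_force: 0.0
```

Call:
apply_moves:
  commands:
    - {"x": -0.0039, "y": -0.0523, "z": 0, "twist": 0, "grip": 0.4}
    - {"x": -0.0039, "y": -0.0523, "z": 0, "twist": 0, "grip": 0.4}
    - {"x": -0.0039, "y": -0.0523, "z": 0, "twist": 0, "grip": 0.4}
    - {"x": -0.0039, "y": -0.0523, "z": 0, "twist": 0, "grip": 0.4}
    - {"x": 0, "y": 0, "z": 0, "twist": 0, "grip": 0.4}
    - {"x": 0, "y": 0, "z": -0.03, "twist": 0, "grip": 0.4}
    - {"x": 0, "y": 0, "z": -0.03, "twist": 0, "grip": 0.4}
    - {"x": 0, "y": 0, "z": 0, "twist": 0, "grip": 0.4}
    - {"x": 0, "y": 0, "z": 0, "twist": 0, "grip": 0.4}

```text
time_s: 19.68
eef_pos: [0.5098, -0.0615, 0.0837]
tcp_rot: [0.708, 0.706, 0.0, 0.0]
force: [0.3, -0.4, 0.6]
width: 0.397
grasp_force: 0.0
```

```bash
python3 - <<'E'
from h import *
st()
a=env.camera('side');cv2.imwrite('pics/s5.png',cv2.resize(a[120:300,160:400],None,fx=3.3,fy=3.3,interpolation=cv2.INTER_CUBIC))
E
```

```text
t 19.68 tcp [ 0.5098 -0.0615  0.0837] close 179.88 q6 1.45 w 0.397 gf 0.0 F [ 0.3 -0.4  0.6]
```

View pics/s5.png

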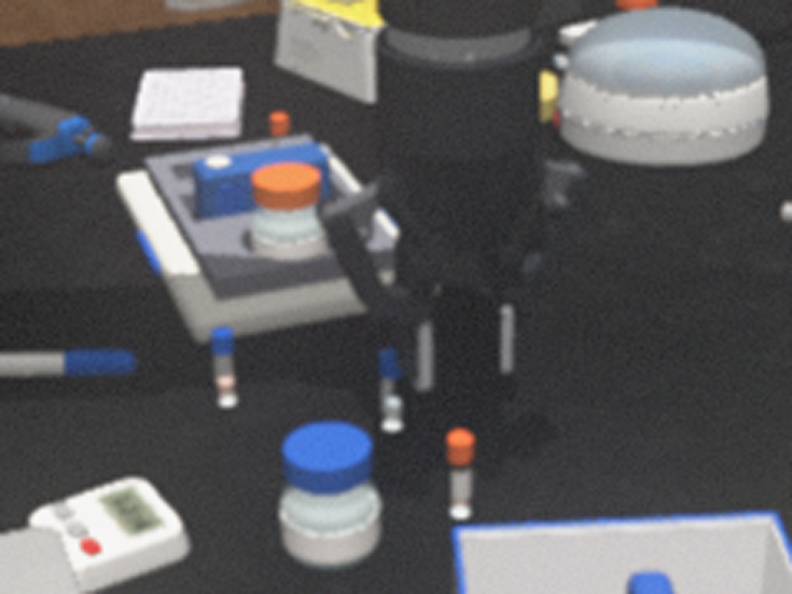

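Vial 1 stands upright in its cell, with the cap at crop (279,123). The fingers sit symmetrically above vial 2 at (460,450).

Call:
apply_moves:
  commands:
    - {"x": 0, "y": 0, "z": -0.025, "twist": 0, "grip": 0.4}
    - {"x": 0, "y": 0, "z": -0.02, "twist": 0, "grip": 0.4}
    - {"x": 0, "y": 0, "z": -0.012, "twist": 0, "grip": 0.4}
    - {"x": 0, "y": 0, "z": -0.006, "twist": 0, "grip": 0.4}
    - {"x": 0, "y": 0, "z": 0, "twist": 0, "grip": 0.3}
    - {"x": 0, "y": 0, "z": 0, "twist": 0, "grip": 0.22}
    - {"x": 0, "y": 0, "z": 0, "twist": 0, "grip": 0.1}
    - {"x": 0, "y": 0, "z": 0, "twist": 0, "grip": 0.05}
    - {"x": 0, "y": 0, "z": 0, "twist": 0, "grip": 0.05}

```text
time_s: 20.85
eef_pos: [0.5096, -0.0621, 0.02]
tcp_rot: [0.708, 0.706, 0.0, 0.0]
force: [0.1, 0.3, 4.6]
width: 0.141
grasp_force: 19.6
```

```bash
python3 -c 'from h import *;st()'
```

```text
t 20.85 tcp [ 0.5096 -0.0621  0.02  ] close 179.83 q6 1.45 w 0.141 gf 19.6 F [0.1 0.3 4.6]
```

Call:
apply_moves:
  commands:
    - {"x": 0, "y": 0, "z": 0.02, "twist": 0, "grip": 0.05}
    - {"x": 0, "y": 0, "z": 0.05, "twist": 0, "grip": 0.05}
    - {"x": 0, "y": 0, "z": 0.05, "twist": 0, "grip": 0.05}
    - {"x": -0.0043, "y": 0.0522, "z": 0, "twist": 0, "grip": 0.05}
    - {"x": -0.0043, "y": 0.0522, "z": 0, "twist": 0, "grip": 0.05}
    - {"x": -0.0043, "y": 0.0522, "z": 0, "twist": 0, "grip": 0.05}
    - {"x": -0.0043, "y": 0.0522, "z": 0, "twist": 0, "grip": 0.05}
    - {"x": -0.0043, "y": 0.0522, "z": 0, "twist": 0, "grip": 0.05}
    - {"x": -0.0043, "y": 0.0522, "z": 0, "twist": 0, "grip": 0.05}
    - {"x": -0.0043, "y": 0.0522, "z": 0, "twist": 0, "grip": 0.05}

```text
time_s: 22.1
eef_pos: [0.4784, 0.3049, 0.1393]
tcp_rot: [0.708, 0.706, -0.0, 0.0]
force: [-0.0, -0.3, 0.5]
width: 0.137
grasp_force: 19.5
```

Call:
apply_moves:
  commands:
    - {"x": -0.0043, "y": 0.0522, "z": 0, "twist": 0, "grip": 0.05}
    - {"x": 0, "y": 0, "z": 0, "twist": 0, "grip": 0.05}
    - {"x": 0, "y": 0, "z": -0.03, "twist": 0, "grip": 0.05}
    - {"x": 0, "y": 0, "z": -0.03, "twist": 0, "grip": 0.05}
    - {"x": 0, "y": 0, "z": 0, "twist": 0, "grip": 0.05}
    - {"x": 0, "y": 0, "z": 0, "twist": 0, "grip": 0.05}

```text
time_s: 22.85
eef_pos: [0.475, 0.3551, 0.0803]
tcp_rot: [0.708, 0.706, 0.0, 0.0]
force: [0.3, 0.6, -0.3]
width: 0.135
grasp_force: 19.6
```

```bash
python3 -c 'from h import *;st()'
```

```text
t 22.85 tcp [0.475  0.3551 0.0803] close 179.79 q6 2.22 w 0.135 gf 19.6 F [ 0.3  0.6 -0.3]
```

Call:
apply_moves:
  commands:
    - {"x": 0, "y": 0.001, "z": -0.02, "twist": 0, "grip": 0.05}
    - {"x": 0, "y": 0, "z": -0.01, "twist": 0, "grip": 0.05}
    - {"x": 0, "y": 0, "z": -0.006, "twist": 0, "grip": 0.05}
    - {"x": 0, "y": 0, "z": -0.004, "twist": 0, "grip": 0.05}
    - {"x": 0, "y": 0, "z": -0.0015, "twist": 0, "grip": 0.05}
    - {"x": 0, "y": 0, "z": -0.0008, "twist": 0, "grip": 0.05}
    - {"x": 0, "y": 0, "z": 0, "twist": 0, "grip": 0.05}

```text
time_s: 23.72
eef_pos: [0.475, 0.3569, 0.038]
tcp_rot: [0.708, 0.706, 0.001, 0.0]
force: [-0.8, -0.8, 5.0]
width: 0.136
grasp_force: 19.8
```

```bash
python3 -c 'from h import *;st()'
```

```text
t 23.73 tcp [0.475  0.3569 0.038 ] close 179.83 q6 2.22 w 0.136 gf 19.8 F [-0.8 -0.8  5. ]
```

Call:
apply_moves:
  commands:
    - {"x": 0, "y": 0, "z": 0.0005, "twist": 0, "grip": 0.05}
    - {"x": 0, "y": 0, "z": 0, "twist": 0, "grip": 0.2}
    - {"x": 0, "y": 0, "z": 0, "twist": 0, "grip": 0.35}
    - {"x": 0, "y": 0, "z": 0.015, "twist": 0, "grip": 0.4}
    - {"x": 0, "y": 0, "z": 0.05, "twist": 0, "grip": 0.4}
    - {"x": 0, "y": 0, "z": 0.06, "twist": 0, "grip": 0.4}
    - {"x": 0.0021, "y": -0.0541, "z": 0, "twist": -0.0258, "grip": 0.5}
    - {"x": 0.0021, "y": -0.0541, "z": 0, "twist": -0.0258, "grip": 0.5}
    - {"x": 0.0021, "y": -0.0541, "z": 0, "twist": -0.0258, "grip": 0.5}
    - {"x": 0.0021, "y": -0.0541, "z": 0, "twist": -0.0258, "grip": 0.5}
  squeeze: 70

```text
time_s: 24.98
eef_pos: [0.4832, 0.1386, 0.1639]
tcp_rot: [0.744, 0.668, 0.001, 0.0]
force: [0.5, 0.5, 0.1]
width: 0.499
grasp_force: 0.0
```

Call:
apply_moves:
  commands:
    - {"x": 0.0021, "y": -0.0541, "z": 0, "twist": -0.0258, "grip": 0.5}
    - {"x": 0.0021, "y": -0.0541, "z": 0, "twist": -0.0258, "grip": 0.5}
    - {"x": 0.0021, "y": -0.0541, "z": 0, "twist": -0.0258, "grip": 0.5}
    - {"x": 0.0021, "y": -0.0541, "z": 0, "twist": -0.0258, "grip": 0.5}
    - {"x": 0.0021, "y": -0.0541, "z": 0, "twist": -0.0258, "grip": 0.5}
    - {"x": 0.0021, "y": -0.0541, "z": 0, "twist": -0.0258, "grip": 0.5}
    - {"x": 0.0021, "y": -0.0541, "z": 0, "twist": -0.0258, "grip": 0.5}
    - {"x": 0.0021, "y": -0.0541, "z": 0, "twist": -0.0258, "grip": 0.5}
    - {"x": 0, "y": 0, "z": 0, "twist": 0, "grip": 0.5}
    - {"x": 0, "y": 0, "z": 0, "twist": 0, "grip": 0.5}

```text
time_s: 26.22
eef_pos: [0.4996, -0.2924, 0.1631]
tcp_rot: [0.809, 0.588, 0.0, -0.0]
force: [-0.6, 0.1, 0.4]
width: 0.505
grasp_force: 0.0
```

```bash
python3 - <<'E'
from h import *
st()
a=env.camera('side');cv2.imwrite('pics/s6.png',a)
E
```

```text
t 26.23 tcp [ 0.4996 -0.2924  0.1631] close 162.07 q6 1.35 w 0.505 gf 0.0 F [-0.6  0.1  0.4]
```

View pics/s6.png

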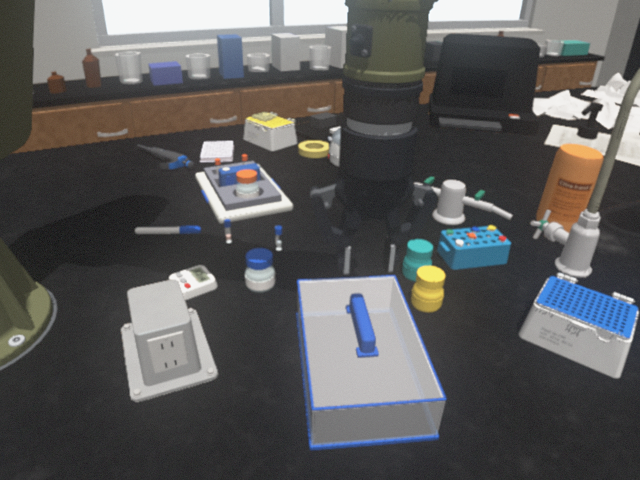

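Both vials stand in their cells, with caps at (217,159) and (245,157), and the gripper is over the hood. Descending onto the handle.

Call:
apply_moves:
  commands:
    - {"x": 0, "y": 0, "z": -0.04, "twist": 0, "grip": 0.5}
    - {"x": 0, "y": 0, "z": -0.03, "twist": 0, "grip": 0.5}
    - {"x": 0, "y": 0, "z": -0.012, "twist": 0, "grip": 0.5}
    - {"x": 0, "y": 0, "z": -0.005, "twist": 0, "grip": 0.5}
    - {"x": 0, "y": 0, "z": 0, "twist": 0, "grip": 0.35}
    - {"x": 0, "y": 0, "z": 0, "twist": 0, "grip": 0.1}
    - {"x": 0, "y": 0, "z": 0, "twist": 0, "grip": 0.1}
    - {"x": 0, "y": 0, "z": 0, "twist": 0, "grip": 0.1}

```text
time_s: 27.28
eef_pos: [0.5007, -0.293, 0.0771]
tcp_rot: [0.809, 0.588, 0.001, 0.001]
force: [-0.1, 1.3, 6.0]
width: 0.195
grasp_force: 70.6
```

```bash
python3 -c 'from h import *;st()'
```

```text
t 27.27 tcp [ 0.5007 -0.293   0.0771] close 162.09 q6 1.35 w 0.195 gf 70.6 F [-0.1  1.3  6. ]
```

Call:
apply_moves:
  commands:
    - {"x": 0, "y": 0, "z": 0.01, "twist": 0, "grip": 0.1}
    - {"x": 0, "y": 0, "z": 0.025, "twist": 0, "grip": 0.1}
    - {"x": 0, "y": 0, "z": 0.035, "twist": 0, "grip": 0.1}
    - {"x": 0, "y": 0, "z": 0.035, "twist": 0, "grip": 0.1}
    - {"x": 0, "y": 0, "z": 0.02, "twist": 0, "grip": 0.1}
    - {"x": 0, "y": 0, "z": 0, "twist": 0, "grip": 0.1}

```text
time_s: 28.02
eef_pos: [0.5008, -0.2933, 0.2026]
tcp_rot: [0.809, 0.588, 0.001, 0.002]
force: [1.0, -0.7, -2.4]
width: 0.194
grasp_force: 69.6
```

```bash
python3 - <<'E'
from h import *
st()
a=env.camera('side');cv2.imwrite('pics/s7.png',a)
E
```

```text
t 28.02 tcp [ 0.5008 -0.2933  0.2026] close 162.08 q6 1.35 w 0.194 gf 69.6 F [ 1.  -0.7 -2.4]
```

View pics/s7.png

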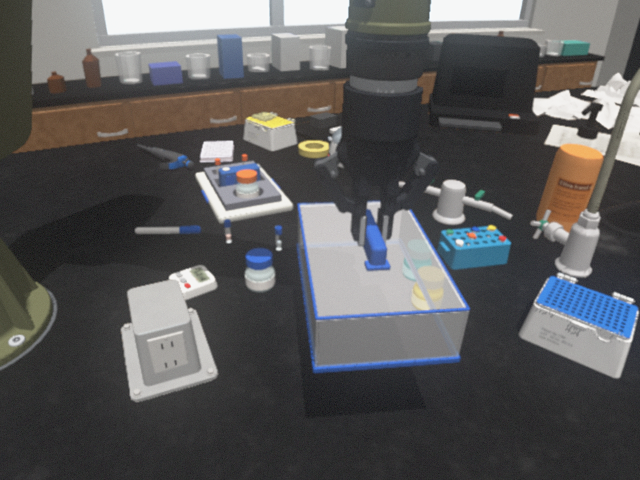

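The hood hangs level in the grasp with its rim at about 0.125 m. Carrying it across.

Call:
apply_moves:
  commands:
    - {"x": 0.0005, "y": 0.02, "z": 0, "twist": 0.01, "grip": 0.1}
    - {"x": 0.0005, "y": 0.0412, "z": 0, "twist": 0.0221, "grip": 0.1}
    - {"x": 0.0005, "y": 0.0412, "z": 0, "twist": 0.0221, "grip": 0.1}
    - {"x": 0.0005, "y": 0.0412, "z": 0, "twist": 0.0221, "grip": 0.1}
    - {"x": 0.0005, "y": 0.0412, "z": 0, "twist": 0.0221, "grip": 0.1}
    - {"x": 0.0005, "y": 0.0412, "z": 0, "twist": 0.0221, "grip": 0.1}
    - {"x": 0.0005, "y": 0.0412, "z": 0, "twist": 0.0221, "grip": 0.1}
    - {"x": 0.0005, "y": 0.0412, "z": 0, "twist": 0.0221, "grip": 0.1}
    - {"x": 0.0005, "y": 0.0412, "z": 0, "twist": 0.0221, "grip": 0.1}
    - {"x": 0.0005, "y": 0.0412, "z": 0, "twist": 0.0221, "grip": 0.1}

```text
time_s: 29.32
eef_pos: [0.503, 0.1001, 0.1994]
tcp_rot: [0.742, 0.67, -0.001, -0.001]
force: [0.6, -1.1, -2.4]
width: 0.189
grasp_force: 69.4
```

Call:
apply_moves:
  commands:
    - {"x": 0.0005, "y": 0.0412, "z": 0, "twist": 0.0221, "grip": 0.1}
    - {"x": 0.0005, "y": 0.0412, "z": 0, "twist": 0.0221, "grip": 0.1}
    - {"x": 0.0005, "y": 0.0412, "z": 0, "twist": 0.0221, "grip": 0.1}
    - {"x": 0.0005, "y": 0.0412, "z": 0, "twist": 0.0221, "grip": 0.1}
    - {"x": 0.0005, "y": 0.0212, "z": 0, "twist": 0.0121, "grip": 0.1}
    - {"x": 0, "y": 0, "z": 0, "twist": 0, "grip": 0.1}
    - {"x": 0, "y": 0, "z": 0, "twist": 0, "grip": 0.1}
    - {"x": 0, "y": 0, "z": 0, "twist": 0, "grip": 0.1}

```text
time_s: 30.32
eef_pos: [0.5072, 0.283, 0.2006]
tcp_rot: [0.709, 0.705, -0.0, 0.0]
force: [0.4, 0.3, -2.0]
width: 0.197
grasp_force: 69.4
```

```bash
python3 - <<'E'
from h import *
st()
a=env.camera('top');cv2.imwrite('pics/t8.png',cv2.resize(a[180:320,110:290],None,fx=4.2,fy=4.2,interpolation=cv2.INTER_CUBIC))
a=env.camera('side');cv2.imwrite('pics/s8.png',cv2.resize(a[60:240,170:350],None,fx=3.3,fy=3.3,interpolation=cv2.INTER_CUBIC))
E
```

```text
t 30.32 tcp [0.5072 0.283  0.2006] close 179.74 q6 2.08 w 0.197 gf 69.4 F [ 0.4  0.3 -2. ]
```

View pics/s8.png

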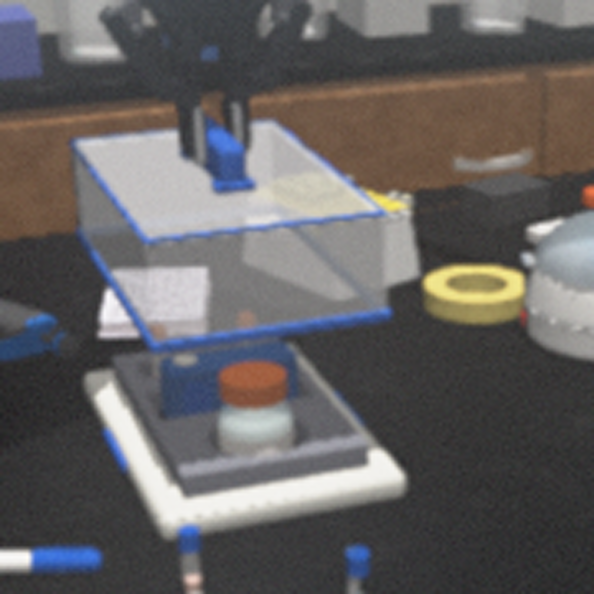

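The hood is squared up over the carrier, with its near rim corners at crop (152,347) and (390,313). I'll check the fit against the model.

```bash
python3 - <<'E'
from h import *
w=cw([(152,347),(390,314),(82,237)],3.3,(170,60),.1235,'side');print(w)
print('expect',.5072-.073,.5072+.073,'y',.283-.115)
# carrier near corners in side view, same crop, z=.018
print(cw([(165,533),(405,490)],3.3,(170,60),.012,'side'), .508-.082,.508+.082,.2837-.124)
E
```

```text
[[0.43317943 0.18113707 0.1235    ]
 [0.58273994 0.17770912 0.1235    ]
 [0.43544347 0.39875511 0.1235    ]]
expect 0.4342 0.5801999999999999 y 0.16799999999999998
[[0.42536214 0.15616321 0.012     ]
 [0.58204522 0.15288118 0.012     ]] 0.426 0.59 0.1597
```

```bash
cat > fit.py <<'E'
from h import *
from scipy.optimize import least_squares
from scipy.spatial.transform import Rotation as Ro
def outline(a,b,z,n=40):
    s=np.linspace(-1,1,n);o=np.ones(n)
    return np.c_[np.r_[s*a,s*a,o*a,-o*a],np.r_[o*b,-o*b,s*b,s*b],np.full(4*n,z)]
M=np.r_[outline(.073,.115,.002),outline(.0725,.1145,.069)]
def fit(p0):
    D={}
    for n in('top','side'):
        h=cv2.cvtColor(env.camera(n),cv2.COLOR_BGR2HSV)
        m=cv2.inRange(h,(102,90,70),(122,255,255));D[n]=cv2.distanceTransform(255-m,cv2.DIST_L2,5)
    def res(p):
        X=Ro.from_rotvec(p[3:]).apply(M)+p[:3];r=[]
        for n in D:
            u=px(n,X).astype(np.float32);r.append(cv2.remap(D[n],u[None,:,0].copy(),u[None,:,1].copy(),cv2.INTER_LINEAR)[0])
        return np.minimum(np.concatenate(r),8)
    s=least_squares(res,p0,loss='soft_l1',x_scale=[.005]*3+[.03]*3,diff_step=1e-3)
    r=res(s.x).reshape(4,-1);print('pos',np.round(s.x[:3],4),'rot deg',np.round(np.degrees(s.x[3:]),2),'mean res',r.mean(1).round(2),'before',res(p0).reshape(4,-1).mean(1).round(2));return s.x
if __name__=='__main__':
    import sys;fit(np.array([float(v) for v in sys.argv[1:4]]+[1e-3]*3))
E
python3 fit.py .5072 .283 .1235; python3 fit.py .510 .288 .126;python3 fit.py .504 .278 .121
```

```text
pos [0.5079 0.2839 0.1209] rot deg [0.06 0.06 0.06] mean res [4.01 3.29 2.28 4.03] before [4.01 3.29 2.23 4.09]
pos [0.5081 0.2842 0.1213] rot deg [-0.32  0.06  0.05] mean res [4.02 3.29 2.13 3.99] before [4.48 4.26 2.8  4.91]
pos [0.508  0.2843 0.1211] rot deg [-0.02 -0.03  0.21] mean res [4.01 3.29 2.23 4.04] before [4.92 4.22 2.5  4.32]
```

All three fits put the hood at (0.508, 0.284), square, against a target of (0.508, 0.2837). Lowering.

Call:
apply_moves:
  commands:
    - {"x": 0.0005, "y": 0, "z": -0.025, "twist": 0, "grip": 0.1}
    - {"x": 0, "y": 0, "z": -0.025, "twist": 0, "grip": 0.1}
    - {"x": 0, "y": 0, "z": -0.015, "twist": 0, "grip": 0.1}
    - {"x": 0, "y": 0, "z": -0.01, "twist": 0, "grip": 0.1}
    - {"x": 0, "y": 0, "z": -0.01, "twist": 0, "grip": 0.1}
    - {"x": 0, "y": 0, "z": -0.007, "twist": 0, "grip": 0.1}
    - {"x": 0, "y": 0, "z": 0, "twist": 0, "grip": 0.1}
    - {"x": 0, "y": 0, "z": 0, "twist": 0, "grip": 0.1}

```text
time_s: 31.72
eef_pos: [0.5081, 0.2843, 0.1091]
tcp_rot: [0.708, 0.706, 0.0, 0.0]
force: [0.2, 0.5, -1.2]
width: 0.192
grasp_force: 69.3
```

```bash
python3 -c 'from h import *;st()'
```

```text
t 31.73 tcp [0.5081 0.2843 0.1091] close 179.82 q6 2.08 w 0.192 gf 69.3 F [ 0.2  0.5 -1.2]
```

Call:
apply_moves:
  commands:
    - {"x": 0, "y": 0, "z": -0.006, "twist": 0, "grip": 0.1}
    - {"x": 0, "y": 0, "z": -0.004, "twist": 0, "grip": 0.1}
    - {"x": 0, "y": 0, "z": -0.002, "twist": 0, "grip": 0.1}
    - {"x": 0, "y": 0, "z": -0.001, "twist": 0, "grip": 0.1}
    - {"x": 0, "y": 0, "z": 0, "twist": 0, "grip": 0.1}
    - {"x": 0, "y": 0, "z": 0, "twist": 0, "grip": 0.1}

```text
time_s: 32.48
eef_pos: [0.5079, 0.2842, 0.0958]
tcp_rot: [0.708, 0.706, 0.0, 0.0]
force: [0.1, 0.1, -2.6]
width: 0.191
grasp_force: 69.4
```

```bash
python3 -c 'from h import *;st()'
```

```text
t 32.48 tcp [0.5079 0.2842 0.0958] close 179.81 q6 2.08 w 0.191 gf 69.4 F [ 0.1  0.1 -2.6]
```

Call:
apply_moves:
  commands:
    - {"x": 0, "y": 0, "z": -0.0008, "twist": 0, "grip": 0.1}
    - {"x": 0, "y": 0, "z": -0.0006, "twist": 0, "grip": 0.1}
    - {"x": 0, "y": 0, "z": 0, "twist": 0, "grip": 0.1}

```text
time_s: 32.85
eef_pos: [0.508, 0.2843, 0.0951]
tcp_rot: [0.708, 0.706, 0.0, 0.0]
force: [-2.3, -0.9, 5.5]
width: 0.191
grasp_force: 70.4
```

Contact came at exactly the expected height of 0.095. Releasing and retreating.

Call:
apply_moves:
  commands:
    - {"x": 0, "y": 0, "z": 0, "twist": 0, "grip": 0.3}
    - {"x": 0, "y": 0, "z": 0, "twist": 0, "grip": 0.5}
    - {"x": 0, "y": 0, "z": 0, "twist": 0, "grip": 0.5}
    - {"x": 0, "y": 0, "z": 0.02, "twist": 0, "grip": 0.5}
    - {"x": 0, "y": 0, "z": 0.05, "twist": 0, "grip": 0.5}
    - {"x": 0, "y": 0, "z": 0.05, "twist": 0, "grip": 0.5}
    - {"x": 0.02, "y": -0.05, "z": 0.02, "twist": 0, "grip": 0.5}
    - {"x": 0.02, "y": -0.05, "z": 0.02, "twist": 0, "grip": 0.5}
    - {"x": 0.02, "y": -0.05, "z": 0, "twist": 0, "grip": 0.5}
    - {"x": 0.02, "y": -0.05, "z": 0, "twist": 0, "grip": 0.5}

```text
time_s: 34.1
eef_pos: [0.5886, 0.0827, 0.2548]
tcp_rot: [0.708, 0.706, 0.0, 0.0]
force: [0.8, 0.5, 0.0]
width: 0.502
grasp_force: 0.0
```

Call:
apply_moves:
  commands:
    - {"x": 0.02, "y": -0.05, "z": 0, "twist": 0, "grip": 0.5}
    - {"x": 0.02, "y": -0.05, "z": 0, "twist": 0, "grip": 0.5}
    - {"x": 0.02, "y": -0.05, "z": 0, "twist": 0, "grip": 0.5}
    - {"x": 0, "y": 0, "z": 0, "twist": 0, "grip": 0.5}
    - {"x": 0, "y": 0, "z": 0, "twist": 0, "grip": 0.5}

```text
time_s: 34.72
eef_pos: [0.6475, -0.0657, 0.2539]
tcp_rot: [0.708, 0.706, -0.0, -0.001]
force: [-0.9, 1.4, 0.4]
width: 0.503
grasp_force: 0.0
```

```bash
python3 - <<'E'
from h import *
st()
f=3.2
a=env.camera('side')[120:300,140:300];b=env.camera('top')[190:310,125:265]
A=cv2.resize(a,(400,450),interpolation=cv2.INTER_CUBIC);B=cv2.resize(b,(400,343),interpolation=cv2.INTER_CUBIC)
o=np.zeros((450,800,3),np.uint8);o[:,:400]=A;o[:343,400:]=B;cv2.imwrite('pics/fin.png',o)
E
python3 fit.py .508 .284 .018
```

```text
t 34.73 tcp [ 0.6475 -0.0657  0.2539] close 179.79 q6 1.47 w 0.503 gf 0.0 F [-0.9  1.4  0.4]
pos [-0.0529  0.3236  0.1692] rot deg [0.06 0.06 0.06] mean res [0. 0. 0. 0.] before [3.35 0.29 3.28 5.04]
```

View pics/fin.png

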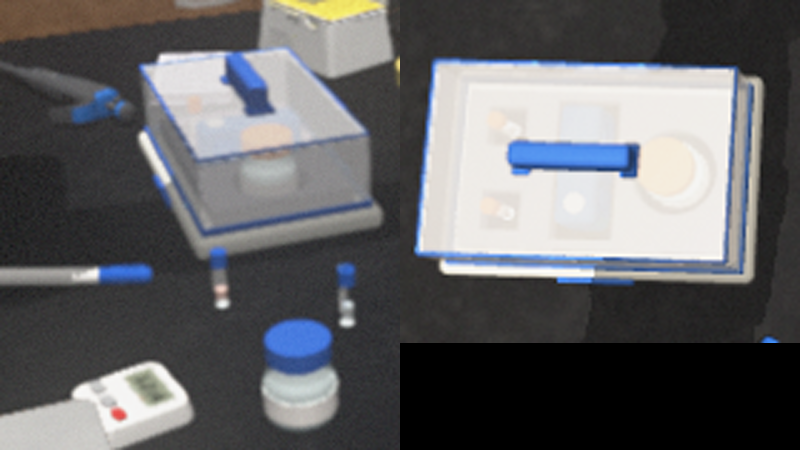

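The hood sits square on the ledge (rim corner at (205,235) in the left view). The jar, brick and both vials are upright inside, and the blue items stand untouched. The last numeric fit diverged and is ignored, but at the expected pose the hood's top outline matches the top picture to 0.3 px.

```bash
python3 -c 'from rig import env;print(env.finish_job())'
```

```text
the job is handed in; nothing more can be done
None
```

The carrier is packed and handed in at about 35 s: brick, orange jar and both orange vials are in their pockets, the hood looks square on the ledge, and the blue-capped items were left standing; no verdict came back.

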